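# Lock the gas lighter away in the child-safe caddy

### The arm

A 7-joint arm with a two-finger parallel gripper is mounted at the origin on a cart in front of the work surface, level with it; the furniture and walls round the work are solid. World frame = base frame: x ahead of the robot, y to its left, z up, the work surface at z = 0. Lengths are in m, angles in rad, forces in N, time in s.
With the tool pointing down it reaches from about 0.425 to 0.925 m from the base axis. Payload 6.8 kg.
Tool frame: the origin (TCP) lies midway between the tips of the shut fingers; the grasp point (between the pads) lies 19 mm behind it; z points along the fingers, y is the line along which they close (so a half turn about z gives the same grasp; the last joint's range is limited). The gripper opens to 85 mm and grips with 20 to 120 N. Pads are 22 mm wide; open, the fingers measure 114 mm over their backs; the gripper's body (76 mm by 85 mm) begins 54 mm behind the grasp point. The pads swing forward as they close: fully open they stand 13 mm farther back than shut.
Start: joints at [1.124, 0.477, 0.022, 1.555, -0.011, 1.109, -0.083], TCP at [0.224, -0.637, 0.197] pointing down, gripper open.
Joint ranges: [-2.96, 2.96], [-0.34, 2.1], [-1.41, 1.46], [0.24, 2.44], [-1.37, 4.51], [0.17, 1.92], [-2.96, 2.96]. Speed limits (rad/s): [2.39, 2.39, 3.14, 3.14, 3.14, 3.14, 3.14].

### API

Orientations are given as a unit quaternion [w, x, y, z].
In Python, from station import * gives the robot as it stands.
- The arm moves only by the shell command python3 -m creep 'ROWS' [FORCE]. ROWS is JSON, a list of rows, each a list of 7 numbers: the gripper command: -1 is shut, 1 is fully open, values between are in proportion, then the shift along the world's x, y, z in mm, then the turn, a rotation vector about the world's x, y, z in rad. A call has 1 to 5 rows; each row shifts and turns the commanded pose from where the row before left it; what a row does not reach is not made up. A row lasts 1/8 s, in which the tool goes at most 62.5 mm and 10.7 degrees, less where a joint would pass 70% of its speed; a pose out of reach is approached as far as the arm can. A call is refused whole if a number of a shift passes 62.5 or a number of a turn 0.188, either way. A call with a gripper value outside its range is refused whole. The fingers move at their own pace and stop on an object; FORCE is the grip in N (left out, the last holds). Time passes only in rows, so rows that do not move let the fingers close. It gives the time, the measured TCP pose, the force, the opening and the grip force at its end, in the units of the state.
- get_obs(): the state, without advancing time (a new reading comes with each control period).
- read_camera(name): name is "side" or "top"; returns (picture, depth): 420x560x3 uint8, red, green, blue; 420x560 float32, m along the optical axis (not along the pixel's ray), 0 where there is no reading.
- camera_params(name): a dict with "intrinsics" (3x3 intrinsics, pixels), "cam_to_world" (4x4, takes a point from camera to world coordinates). Camera axes: x right, y up, looking along -z (the intrinsics and any distortion apply to the point x, -y, -z); pixel columns grow to the right and rows downward; lengths in m; the calibration is good to about 2 mm. A picture is of the moment at which its call begins. camera_params takes no time and is no camera call.
- hand_in(): hands the job in; it is judged then, once.
The state is a dict: "t": time; "q": joint angles; "joint_vel": joint speeds; "joint_torque": joint torques, N m; "eef_pos": TCP position; "tool_rot": TCP orientation; "contact_force": force on the tool from outside, world axes, zero at the start; "torque": the same for the moment, N m; "gripper_width": opening from 0.0 (shut) to 1.0 (fully open); "grasp_force": force on a finger pad.
Only numpy, scipy, OpenCV 4.12 (cv2) and the standard library are available. Lean on these libraries where they do the work, as an engineer would, in place of code of your own. Each camera call takes 0.05 s, during which the arm holds its last target. There are 200 camera calls.

### The job

Put the long gas lighter away in the child-safe caddy: slide the caddy's lock tab fully aside, press the release key that it was blocking so that the lid springs right open, and lay the lighter flat inside beside the matchbox. Then press the lid shut until it latches and slide the lock tab fully back, leaving the other things standing where they are.

Things in the scene. Friction and masses are not known exactly. Their poses are not given: they have to be found in the camera images.
- caddy: Low grey box screwed to the worktop, 118 (x) x 234 (y) x 52 mm without its white lid, 57 mm with it; inside 110 x 226 mm, walls and floor 4 mm. Origin: centre of the box's underside, on the worktop; x points from latch to lid hinge, y along the box. Latch housing on the -x side: x -119 to -59, y -106 to +38, 52 mm high
- lock_tab (a joint): Travel in m of the child-lock tab in its channel, along the caddy's -y (away from the key): 0 locked (its steel tongue reaches 12 mm under the key's pad, so that the key cannot go down), 0.030 fully aside. It stays where it is left (about 1.2 N of friction)
- tab_top (a point): Centre of the top of the steel tab's ribbed grip fin, which is 12 mm (x) x 26 mm (y, along its travel) and stands 20 mm above the rails (caddy z 52 to 72 mm); locked it is at x -92, y -48, z 72 mm of the caddy. Pinch it across its 12 mm or push its end
- release_key (a joint): Tilt in rad of the white rocker key: 0 up, about 0.19 lets the lid go, 0.30 fully down. Sprung: it returns by itself; about 5 N on the middle of the pad presses it down
- key_top (a point): Middle of the key's ribbed press pad (36 x 48 mm), level with the lid; key up: x -100, y 0, z 57 mm of the caddy. It goes down about 10 mm, about a pivot 33 mm nearer the box. Between pad and lid the key has a 30 mm wide hook, up to z 76 mm, over a lug on the lid's front edge
- lid (a joint): Opening angle in rad of the white lid: 0 shut, 1.75 open (leaning 10 degrees back past upright). Its spring opens it in about a second once the key lets go, and holds it open. Under 2 N at the front edge swings it down, then about 5 N there snaps it under the hook (with the lock tab still aside)
- lid_front (a point): Middle of the lid's front edge, at its outer (upper) face, 121 mm from the hinge; shut at x -60, z 57 mm of the caddy. The lid is a plate 5 mm thick, 119 x 234 mm, with a raised field 2 mm higher
- lid_hinge (a point): Middle of the lid's hinge line, which runs along the caddy's y: x +61, y 0, z 55 mm of the caddy
- gas_lighter: Long gas lighter, 204 mm along its y, 26 mm wide (x), 21 mm high, about 55 g, lying on the worktop. Origin at the centre of its underside. The handle, a block 20 mm wide (x -12 to +8) and 20 mm high, is the half y -6 to +101 mm; the thin rod (9 mm, z 6 to 15) is y -100 to -6. Centre of mass near y +30; grip the handle across its width
- mug: White mug, 80 mm across, 91 mm high, near the lighter; origin under the centre of its 80 x 113 mm outline; its handle points to its -y (y -56 to -20), its round body is centred at y +16
- spice_jar: Spice jar, 44 mm across, 109 mm high, on the robot's side of the lighter; origin under its centre
- kettle: Camp kettle, 150 x 161 mm, 193 mm high over its bail, at the back; origin under its centre
- screwdriver: Screwdriver lying behind the mug, 157 mm along its y, handle 25 mm thick at y 0 to +78; origin at the centre of its underside
- matchbox: Matchbox, 36 x 60 (y) x 13 mm, lying in the caddy in the corner by the hinge, towards the caddy's +y; seen only when the lid is open; origin at the centre of its underside

How it is judged:
By the outcome, as a careful person would: the job done as asked, in the order asked, and still so for the second after the job is handed in, with the robot touching nothing.
It also fails if it takes over 72 s, if anything falls off the work surface, if the arm or the gripper's body presses on something with over 40 N, if the wrist force passes 120 N, or if a joint passes its speed limit or range.

## Working session

There is one attempt and no reset: what is moved stays moved. The work goes in short steps, Python scripts to look and compute and a shell command to move; the robot and the scene stay as the last step left them, time stands still between calls to the robot, and variables do not carry over. Pictures are saved under pics/ and viewed, at most 10 in all, crops included, and the job is handed in when it is done.

```bash
mkdir -p pics; cat > h.py <<'E'
from station import *
import numpy as np, cv2
def ray(cam,u,v):
    p=camera_params(cam);K=np.array(p["intrinsics"]);T=np.array(p["cam_to_world"])
    d=np.linalg.inv(K)@[u,v,1];d=T[:3,:3]@[d[0],-d[1],-d[2]];return T[:3,3],d
def onz(cam,u,v,z):
    o,d=ray(cam,u,v);return o+d*(z-o[2])/d[2]
def cloud(cam,dep):
    p=camera_params(cam);K=np.array(p["intrinsics"]);T=np.array(p["cam_to_world"])
    v,u=np.indices(dep.shape);x=(u-K[0,2])/K[0,0]*dep;y=(v-K[1,2])/K[1,1]*dep
    P=np.stack([x,-y,-dep],-1)@T[:3,:3].T+T[:3,3];P[dep<=0]=np.nan;return P
def shot(cam,name):
    im,d=read_camera(cam);cv2.imwrite(f"pics/{name}.png",im[...,::-1]);np.save(f"pics/{name}.npy",d);return im,d
E
python3 - <<'E'
from h import *
for c in("top","side"):
    im,d=shot(c,c+"0");print(c,camera_params(c),np.isfinite(d).all(),(d>0).mean())
o=get_obs();print(o)
E
```

```text
top {'intrinsics': array([[453.18328279,   0.        , 282.72712165],
       [  0.        , 453.18328279, 208.48796278],
       [  0.        ,   0.        ,   1.        ]]), 'cam_to_world': array([[ 0.02543581,  0.98929848, -0.14367165,  0.31274202],
       [-0.99963017,  0.02378757, -0.01317864, -0.00662914],
       [-0.00962001,  0.14395372,  0.98953766,  1.35377069],
       [ 0.        ,  0.        ,  0.        ,  1.        ]])} True 0.9957695578231293
side {'intrinsics': array([[438.88056165,   0.        , 278.99929529],
       [  0.        , 438.88056165, 215.59384782],
       [  0.        ,   0.        ,   1.        ]]), 'cam_to_world': array([[ 0.995233  , -0.0752291 ,  0.06206328,  0.55598654],
       [ 0.0954253 ,  0.61980252, -0.77893443, -0.78193834],
       [ 0.02013156,  0.78114366,  0.62402668,  0.69996498],
       [ 0.        ,  0.        ,  0.        ,  1.        ]])} True 0.9958630952380952
{'t': 0.1, 'q': array([ 1.12392333,  0.47774133,  0.02233817,  1.55634473, -0.01149231,
        1.10930565, -0.08311   ]), 'joint_vel': array([-0.00127036, -0.00039402, -0.0002901 , -0.00281597,  0.00046056,
        0.00016013, -0.00136829]), 'joint_torque': array([ 4.98267473e-03, -5.97752273e+01,  1.61407080e+00, -2.81952935e+01,
        1.28754659e-02,  5.01915303e-03, -3.56422424e-05]), 'eef_pos': array([ 0.22411249, -0.63608299,  0.1965102 ]), 'tool_rot': array([-8.10391567e-04,  9.85686555e-01,  1.68586232e-01, -2.03080456e-04]), 'contact_force': array([ 0.17383332, -0.08540484, -0.10790034]), 'torque': array([ 0.01384534, -0.03721419,  0.07716344]), 'grasp_force': 0.0, 'gripper_width': 0.9961089882592649}
```

View pics/top0.png

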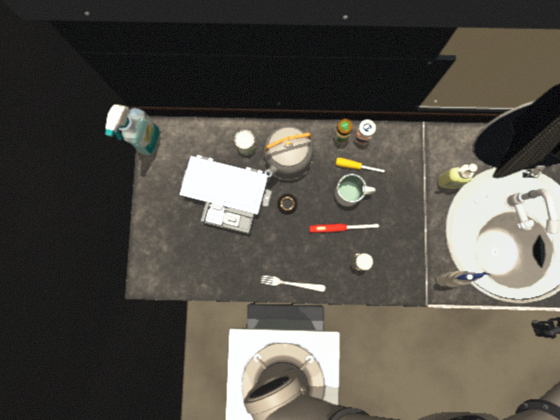

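View pics/side0.png

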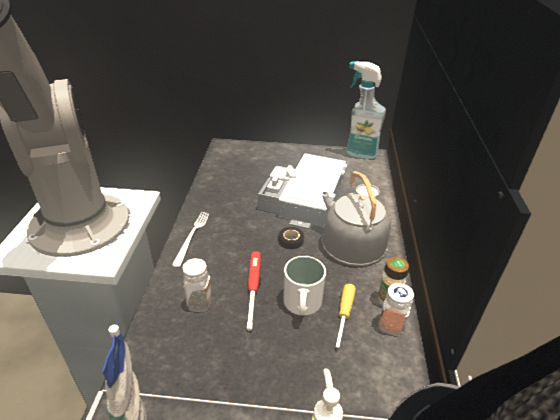

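Top view: white lid at about (224,186), latch housing with key and tab below it at (228,216), and red lighter handle from 310 to 347 at row 228 with its rod to (378,226). The mug is at (350,190), spice jar (362,262), kettle (290,150). The side view agrees.

```bash
python3 - <<'E'
from h import *
im=cv2.imread("pics/top0.png")[...,::-1];d=np.load("pics/top0.npy");P=cloud("top",d)
hsv=cv2.cvtColor(np.ascontiguousarray(im),cv2.COLOR_RGB2HSV)
# lid by depth height
z=P[...,2];box=np.zeros(z.shape,bool);box[145:245,170:275]=1
def rect(mask,zz,nm):
    m=cv2.morphologyEx(mask.astype(np.uint8),cv2.MORPH_OPEN,np.ones((3,3)))
    n,l,s,c=cv2.connectedComponentsWithStats(m)
    k=1+np.argmax(s[1:,4]);v,u=np.nonzero(l==k)
    W=np.array([onz("top",a,b,zz)[:2] for a,b in zip(u,v)],np.float32)
    r=cv2.minAreaRect(W*1000);print(nm,s[k],r,"median z",np.nanmedian(z[l==k]));return l==k
lid=rect(box&(hsv[...,2]>200)&(hsv[...,1]<40),.058,"lid")
rect(box&(z>.035)&(z<.09),.055,"all caddy")
red=(hsv[...,1]>150)&((hsv[...,0]<8)|(hsv[...,0]>172))&(hsv[...,2]>90);red[:200]=0
r=rect(red,.018,"handle")
rod=np.zeros_like(red);rod[218:235,346:385]=1
rect(rod&(hsv[...,2]>130)&~red,.012,"rod")
for nm,(a,b,c,e) in dict(mug=(170,212,330,378),jar=(245,280,345,380),kettle=(125,185,262,318)).items():
    q=P[a:b,c:e].reshape(-1,3);q=q[q[:,2]>.03];print(nm,np.percentile(q,[1,99],axis=0).round(3).tolist())
a=cv2.resize(im[150:240,175:275],None,fx=6,fy=6,interpolation=cv2.INTER_CUBIC);cv2.imwrite("pics/c1.png",a[...,::-1])
s=cv2.imread("pics/side0.png")[150:240,250:360];cv2.imwrite("pics/c2.png",cv2.resize(s,None,fx=6,fy=6,interpolation=cv2.INTER_CUBIC))
E
```

```text
Traceback (most recent call last):
  File "h.py", line 7, in onz
    o,d=ray(cam,u,v);return o+d*(z-o[2])/d[2]
        ~~~^^^^^^^^^
  File "h.py", line 4, in ray
    p=camera_params(cam);K=np.array(p["intrinsics"]);T=np.array(p["cam_to_world"])
ValueError: time passes only in moves, steps and waits
```

```bash
cat > h.py <<'E'
from station import *
import numpy as np, cv2
CP={c:camera_params(c) for c in("top","side")}
def ray(cam,u,v):
    p=CP[cam];K=np.array(p["intrinsics"]);T=np.array(p["cam_to_world"])
    d=np.stack([(u-K[0,2])/K[0,0],-(v-K[1,2])/K[1,1],-np.ones(np.shape(u))],-1)@T[:3,:3].T
    return T[:3,3],d
def onz(cam,u,v,z):
    o,d=ray(cam,u,v);return o+d*((z-o[2])/d[...,2])[...,None]
def cloud(cam,dep):
    v,u=np.indices(dep.shape);o,d=ray(cam,u,v);P=o+d*dep[...,None];P[dep<=0]=np.nan;return P
def shot(cam,name):
    im,d=read_camera(cam);cv2.imwrite(f"pics/{name}.png",im[...,::-1]);np.save(f"pics/{name}.npy",d);return im,d
E
cat > m1.py <<'E'
from h import *
im=cv2.imread("pics/top0.png")[...,::-1];d=np.load("pics/top0.npy");P=cloud("top",d)
hsv=cv2.cvtColor(np.ascontiguousarray(im),cv2.COLOR_RGB2HSV)
z=P[...,2];box=np.zeros(z.shape,bool);box[145:245,170:275]=1
def rect(mask,zz,nm):
    m=cv2.morphologyEx(mask.astype(np.uint8),cv2.MORPH_CLOSE,np.ones((3,3)))
    n,l,s,c=cv2.connectedComponentsWithStats(m)
    k=1+np.argmax(s[1:,4]);v,u=np.nonzero(l==k)
    W=onz("top",u,v,zz)[:,:2].astype(np.float32)*1000
    r=cv2.minAreaRect(W);print(nm,s[k],r,"median z",np.nanmedian(z[l==k]));return l==k
lid=rect(box&(hsv[...,2]>200)&(hsv[...,1]<40),.058,"lid")
rect(box&(z>.035)&(z<.09),.055,"all caddy")
red=(hsv[...,1]>150)&((hsv[...,0]<8)|(hsv[...,0]>172))&(hsv[...,2]>90);red[:200]=0
r=rect(red,.018,"handle")
rod=np.zeros_like(red);rod[218:235,346:385]=1
rect(rod&(hsv[...,2]>130)&~red,.012,"rod")
for nm,(a,b,c,e) in dict(mug=(170,212,330,378),jar=(245,280,345,380),kettle=(125,185,262,318)).items():
    q=P[a:b,c:e].reshape(-1,3);q=q[q[:,2]>.03];print(nm,np.percentile(q,[1,99],axis=0).round(3).tolist())
a=cv2.resize(im[150:240,175:275],None,fx=6,fy=6,interpolation=cv2.INTER_CUBIC);cv2.imwrite("pics/c1.png",a[...,::-1])
s=cv2.imread("pics/side0.png")[150:240,250:360];cv2.imwrite("pics/c2.png",cv2.resize(s,None,fx=6,fy=6,interpolation=cv2.INTER_CUBIC))
E
python3 m1.py
```

```text
lid [ 180  155   91   76 4224] ((542.4033203125, 181.4394989013672), (256.7937316894531, 183.2979736328125), 77.02154541015625) median z 0.0582976197697862
all caddy [ 180  155   88   79 4394] ((541.2112426757812, 190.0931854248047), (238.72012329101562, 188.81439208984375), 77.30227661132812) median z 0.058068055825520326
handle [309 224  38   9 268] ((451.59222412109375, -122.74017333984375), (23.762178421020508, 109.53715515136719), 1.4063899517059326) median z 0.018886949049156998
rod [346 223  34   7 140] ((460.8628845214844, -226.97698974609375), (15.008065223693848, 98.15055084228516), 3.3836848735809326) median z 0.011627353065998713
mug [[0.521, -0.248, 0.032], [0.599, -0.142, 0.094]]
jar [[0.332, -0.234, 0.031], [0.374, -0.193, 0.114]]
kettle [[0.585, -0.067, 0.04], [0.732, 0.07, 0.191]]
```

View pics/c1.png

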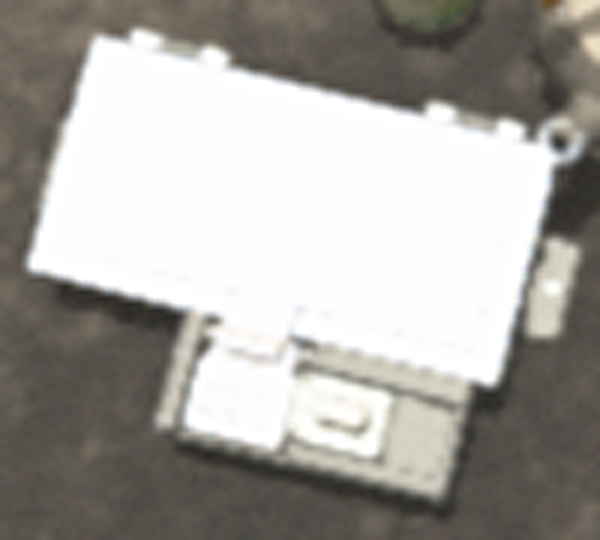

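Crop: lid corners at about (97,38), (555,155), (495,385), (30,268). The key pad is at (235,400), the tab fin at (343,412), and the kettle's spout ring (560,140) lies just outside the lid's corner.

```bash
cat > m2.py <<'E'
from h import *
g=lambda c,z:onz("top",175+(np.array(c)[:,0]-2.5)/6.,150+(np.array(c)[:,1]-2.5)/6.,np.full(len(c),z))[:,:2]
L=g([(97,38),(555,155),(495,385),(30,268)],.057)
print(L.round(4),[np.linalg.norm(L[i]-L[(i+1)%4]).round(4) for i in range(4)])
ey=(L[0]-L[1])+(L[3]-L[2]);ey/=np.linalg.norm(ey);ex=np.array([ey[1],-ey[0]])
c=L.mean(0)+.0005*ex;print("origin",c,"yaw",np.degrees(np.arctan2(ex[1],ex[0])))
fin=g([(343,410)],.072);key=g([(235,402)],.057)
hs=g([(160,430),(445,503)],.052)
for n,p in dict(fin=fin,key=key,hous=hs).items():print(n,((p-c)@np.c_[ex,ey]*1000).round(1).tolist())
R=np.c_[ex,ey]
for n,p in dict(fin=(-92,-48),keyt=(-103,0),behind=(112,40),put=(-22,38),press=(-45,45)).items():print(n,(c+R@np.array(p)/1000).round(4))
P=cloud("top",np.load("pics/top0.npy"));q=P[125:160,232:262].reshape(-1,3);q=q[q[:,2]>.03]
print("jar2",np.percentile(q,[2,98],axis=0).round(3).tolist(),((np.median(q,0)[:2]-c)@R).round(3))
q=P[130:190,255:320].reshape(-1,3);q=q[q[:,2]>.06];w=(q[:,:2]-c)@R;print("kettle ymax in caddy",np.nanpercentile(w[:,1],99.5),"spout pts",w[w[:,1]>-.16][::8].round(3).tolist()[:8])
E
python3 m2.py
```

```text
[[0.651  0.2856]
 [0.5976 0.0589]
 [0.4839 0.0843]
 [0.5357 0.3119]] [np.float64(0.233), np.float64(0.1165), np.float64(0.2334), np.float64(0.1183)]
origin [0.56753499 0.1850703 ] yaw -13.036924496402222
fin [[-90.0, -51.6]]
key [[-97.9, 2.1]]
hous [[-119.7, 34.5], [-119.4, -108.0]]
fin [0.4671 0.1591]
keyt [0.4672 0.2083]
behind [0.6857 0.1988]
put [0.5547 0.2271]
press [0.5338 0.2391]
jar2 [[0.674, 0.102, 0.033], [0.728, 0.155, 0.075]] [ 0.14  -0.026]
kettle ymax in caddy -0.08735009109020969 spout pts [[0.186, -0.105], [0.185, -0.129], [0.189, -0.151], [0.182, -0.112], [0.181, -0.136], [0.187, -0.158], [0.175, -0.12], [0.179, -0.142]]
```

```bash
python3 -m creep '[[-0.2,45,30,10,0,0,0.168],[-0.2,45,30,10,0,0,0.168],[-0.2,45,30,10,0,0,0.168],[-0.2,45,30,10,0,0,0.168],[-0.2,45,30,10,0,0,0.168]]' 30
python3 -m creep '[[-0.2,-5,60,0,0,0,0.168],[-0.2,-5,60,0,0,0,0],[-0.2,-5,60,0,0,0,0],[-0.2,-5,60,0,0,0,0],[-0.2,-5,60,0,0,0,0]]'
python3 -m creep '[[-0.2,8,60,0,0,0,0],[-0.2,8,60,0,0,0,0],[-0.2,8,60,0,0,0,0],[-0.2,8,60,0,0,0,0],[-0.2,8,60,0,0,0,0]]'
python3 -m creep '[[-0.2,3,46,0,0,0,0],[-0.2,0,0,0,0,0,0],[-0.2,0,0,0,0,0,0]]'
```

```text
t: 0.72
eef_pos: [0.4504, -0.4854, 0.2473]
tool_rot: [-0.0, 0.83, 0.558, -0.0]
contact_force: [-0.1, -0.4, -0.6]
gripper_width: 0.398
grasp_force: 0.0
t: 1.35
eef_pos: [0.4237, -0.1846, 0.2472]
tool_rot: [-0.0, 0.782, 0.624, -0.0]
contact_force: [0.4, -0.1, 0.5]
gripper_width: 0.404
grasp_force: 0.0
t: 1.98
eef_pos: [0.4642, 0.1149, 0.2474]
tool_rot: [0.0, 0.782, 0.623, -0.0]
contact_force: [1.5, 0.6, -0.0]
gripper_width: 0.405
grasp_force: 0.0
t: 2.35
eef_pos: [0.4671, 0.1584, 0.2469]
tool_rot: [0.0, 0.782, 0.624, -0.001]
contact_force: [-0.1, -0.6, 0.8]
gripper_width: 0.399
grasp_force: 0.0
```

```bash
python3 -m creep '[[-0.2,0,0,-60,0,0,0],[-0.2,0,0,-60,0,0,0],[-0.2,0,0,-40,0,0,0],[-0.2,0,0,-15,0,0,0],[-0.2,0,0,-7,0,0,0]]'
python3 -m creep '[[-0.2,0,0,-8,0,0,0],[-0.2,0,0,0,0,0,0],[-1,0,0,0,0,0,0],[-1,0,0,0,0,0,0],[-1,0,0,0,0,0,0]]' 30
python3 -c "
from h import *
shot('side','s1');im=cv2.imread('pics/s1.png')[110:260,210:360];cv2.imwrite('pics/s1c.png',cv2.resize(im,None,fx=4,fy=4))"
```

```text
t: 2.98
eef_pos: [0.4679, 0.1585, 0.0655]
tool_rot: [0.0, 0.782, 0.623, -0.0]
contact_force: [0.2, 0.3, 0.5]
gripper_width: 0.404
grasp_force: 0.0
t: 3.6
eef_pos: [0.4675, 0.1594, 0.0577]
tool_rot: [0.0, 0.782, 0.624, 0.0]
contact_force: [-0.0, -0.4, 0.6]
gripper_width: -0.001
grasp_force: 0.0
```

View pics/s1c.png

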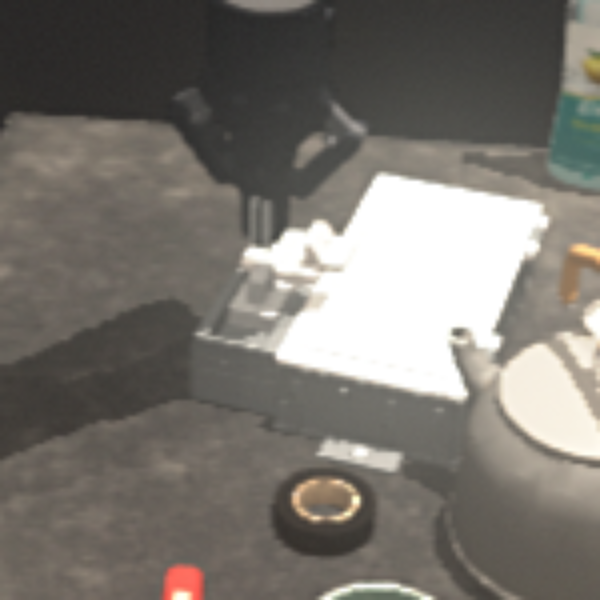

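```bash
python3 - <<'E'
from h import *
def proj(cam,p):
    T=np.linalg.inv(CP[cam]["cam_to_world"]);q=T[:3,:3]@p+T[:3,3];K=CP[cam]["intrinsics"]
    return (K[0,0]*q[0]/-q[2]+K[0,2]).round(1),(K[1,1]*-q[1]/-q[2]+K[1,2]).round(1)
for n,p in dict(tcp=(.4675,.1594,.0577),up=(.4675,.1594,.12)).items():
    u,v=proj("side",np.array(p));print(n,u,v,"crop",(u-210)*4,(v-110)*4,"top",proj("top",np.array(p)))
d=np.load("pics/s1.npy");P=cloud("side",d)
for c in[(262,235),(262,205),(255,270),(262,290),(300,265),(320,235),(200,350),(290,355)]:print(c,P[110+c[1]//4,210+c[0]//4].round(3))
shot("top","t1")
im=cv2.imread('pics/t1.png')[140:250,170:290];cv2.imwrite('pics/t1c.png',cv2.resize(im,None,fx=5,fy=5))
E
```

```text
tcp 274.7 181.5 crop 258.79999999999995 286.0 top (np.float64(230.9), np.float64(218.7))
up 275.0 160.9 crop 260.0 203.60000000000002 top (np.float64(228.1), np.float64(216.0))
(262, 235) [0.469 0.147 0.107]
(262, 205) [0.469 0.147 0.127]
(255, 270) [0.463 0.159 0.072]
(262, 290) [0.47  0.146 0.066]
(300, 265) [0.492 0.187 0.059]
(320, 235) [0.503 0.202 0.075]
(200, 350) [0.435 0.109 0.042]
(290, 355) [0.493 0.087 0.06 ]
```

View pics/t1c.png

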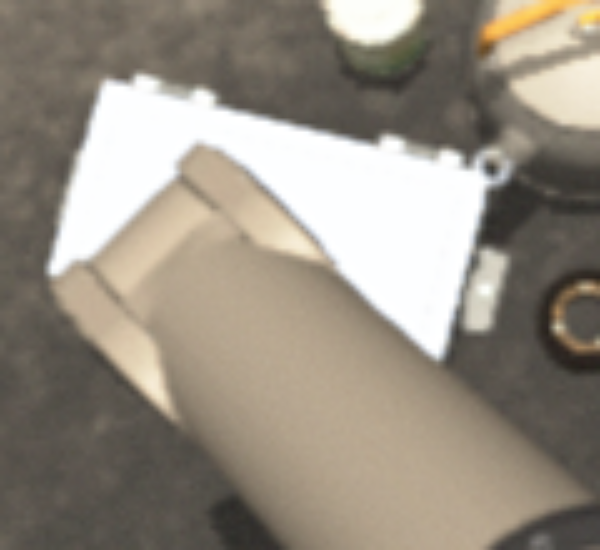

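```bash
python3 - <<'E'
from h import *
im=cv2.imread("pics/s1.png");P=cloud("side",np.load("pics/s1.npy"));im0=cv2.imread("pics/side0.png");P0=cloud("side",np.load("pics/side0.npy"))
for u in(273,276,280):
    for v in range(158,194,2):print(u,v,(P[v,u]*1000).round(0).astype(int),im[v,u],"| before",(P0[v,u]*1000).round(0).astype(int),im0[v,u])
a=[cv2.resize(x[150:205,250:310],(480,440),interpolation=cv2.INTER_CUBIC)[:, :400] for x in(im0,im)]
cv2.imwrite("pics/cmp.png",np.hstack(a))
print(get_obs()["eef_pos"],get_obs()["gripper_width"])
E
```

```text
273 158 [463 155 131] [70 73 73] | before [442 366   2] [120 129 137]
273 160 [463 148 129] [124 131 134] | before [442 360  -1] [112 119 124]
273 162 [463 148 123] [117 123 125] | before [444 346   1] [109 116 122]
273 164 [464 149 117] [116 123 126] | before [445 338  -1] [111 120 125]
273 166 [463 151 110] [117 124 125] | before [447 320   3] [104 111 116]
273 168 [464 148 106] [117 123 125] | before [448 311   2] [120 130 136]
273 170 [464 148 100] [110 116 119] | before [458 210  60] [255 255 255]
273 172 [458 206  56] [255 255 255] | before [458 203  58] [255 255 255]
273 174 [459 194  58] [244 253 254] | before [459 195  57] [255 255 255]
273 176 [462 166  70] [152 164 175] | before [462 166  70] [236 243 246]
273 178 [463 154  72] [164 174 181] | before [464 153  73] [255 255 255]
273 180 [464 146  71] [150 158 164] | before [464 148  70] [223 233 239]
273 182 [464 145  65] [128 136 139] | before [465 144  67] [129 136 140]
273 184 [465 144  60] [126 133 137] | before [464 146  59] [122 130 133]
273 186 [465 143  55] [155 163 170] | before [465 145  53] [194 208 218]
273 188 
[... 2178 characters left out ...]
88  57] [255 255 255] | before [479 186  58] [255 255 255]
280 178 [479 179  57] [187 205 220] | before [479 181  55] [200 219 227]
280 180 [479 183  48] [233 240 245] | before [480 180  50] [243 251 254]
280 182 [481 166  53] [189 202 209] | before [481 166  53] [255 255 255]
280 184 [482 158  52] [163 174 179] | before [481 160  51] [255 255 255]
280 186 [482 156  47] [142 150 155] | before [482 155  48] [226 236 242]
280 188 [484 137  54] [141 150 152] | before [483 141  52] [154 164 167]
280 190 [484 133  51] [181 192 195] | before [484 132  52] [197 208 212]
280 192 [485 120  54] [194 206 210] | before [485 125  50] [198 209 213]
[0.4674258  0.15936762 0.05753126] -0.0003536647822758829
```

View pics/cmp.png

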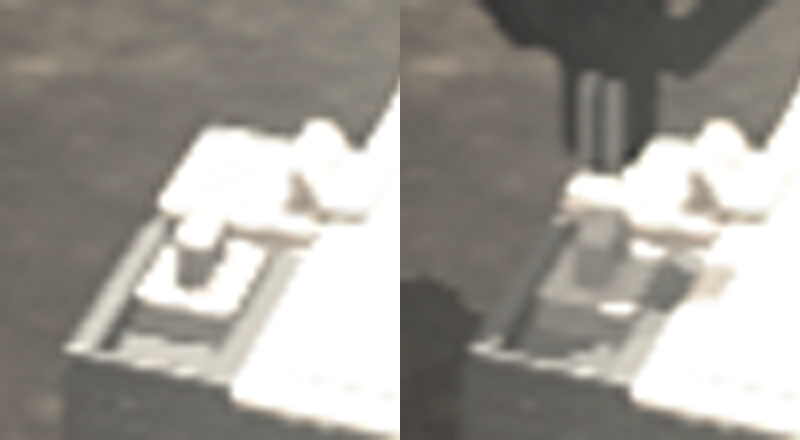

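The shut fingertips really sit at z about 0.096 in the image (row 171) while the reading says 0.058. So I treat real tip height as reading + 38 mm, and go lower to check it by contact.

```bash
python3 -m creep '[[-0.2,0,0,0,0,0,0],[-0.2,0,0,0,0,0,0],[-0.2,0,0,-15,0,0,0],[-0.2,0,0,-10,0,0,0],[-0.2,0,0,0,0,0,0]]' 30
python3 -m creep '[[-0.2,0,0,-8,0,0,0],[-0.2,0,0,0,0,0,0],[-1,0,0,0,0,0,0],[-1,0,0,0,0,0,0],[-1,0,0,0,0,0,0]]' 30
```

```text
t: 4.32
eef_pos: [0.4663, 0.159, 0.0311]
tool_rot: [-0.0, 0.782, 0.624, -0.001]
contact_force: [-0.7, -1.0, -0.4]
gripper_width: 0.401
grasp_force: 0.0
t: 4.95
eef_pos: [0.4662, 0.1598, 0.0246]
tool_rot: [-0.0, 0.782, 0.624, -0.001]
contact_force: [-4.7, 1.2, 5.6]
gripper_width: 0.129
grasp_force: 30.7
```

```bash
python3 -m creep '[[-1,-1.8,-8,0,0,0,0],[-1,-1.8,-8,0,0,0,0],[-1,-1.8,-8,0,0,0,0],[-1,-1.6,-7,0,0,0,0],[-1,-0.4,-2,0,0,0,0]]'
python3 -m creep '[[-1,-0.2,-1,0,0,0,0],[-1,0,0,0,0,0,0]]'
```

```text
t: 5.58
eef_pos: [0.46, 0.1325, 0.0248]
tool_rot: [-0.003, 0.781, 0.625, 0.004]
contact_force: [-1.1, 19.5, -11.0]
gripper_width: 0.133
grasp_force: 29.5
t: 5.82
eef_pos: [0.46, 0.1326, 0.0248]
tool_rot: [-0.003, 0.78, 0.625, 0.004]
contact_force: [-1.0, 18.3, -9.2]
gripper_width: 0.13
grasp_force: 29.6
```

```bash
python3 -m creep '[[-0.2,0,2,0,0,0,0],[-0.2,0,0,0,0,0,0],[-0.2,0,0,0,0,0,0],[-0.2,0,0,30,0,0,0],[-0.2,0,0,50,0,0,0]]'
python3 - <<'E'
from h import *
im,d=shot("side","s2");P=cloud("side",d);c=np.array([.5675,.1851]);a=np.radians(-13.04);R=np.array([[np.cos(a),-np.sin(a)],[np.sin(a),np.cos(a)]])
for n,Q in(("now",P),("before",cloud("side",np.load("pics/side0.npy")))):
    q=Q[165:200,255:300].reshape(-1,3);w=(q[:,:2]-c)@R
    m=(w[:,0]>-.105)&(w[:,0]<-.078)&(w[:,1]<-.028)&(q[:,2]>.0665)&(q[:,2]<.08)
    print(n,m.sum(),w[m].mean(0),w[m].min(0),w[m].max(0))
cv2.imwrite("pics/s2c.png",cv2.resize(im[150:205,250:310,::-1],(480,440),interpolation=cv2.INTER_CUBIC))
E
```

```text
t: 6.45
eef_pos: [0.4585, 0.1263, 0.1042]
tool_rot: [-0.001, 0.782, 0.623, -0.002]
contact_force: [0.6, -0.4, 0.1]
gripper_width: 0.404
grasp_force: 0.0
now 37 [-0.09078738 -0.0811667 ] [-0.09723478 -0.09227538] [-0.08543575 -0.06665729]
before 37 [-0.091187   -0.05280137] [-0.09830133 -0.06405995] [-0.08503444 -0.03784247]
```

View pics/s2c.png

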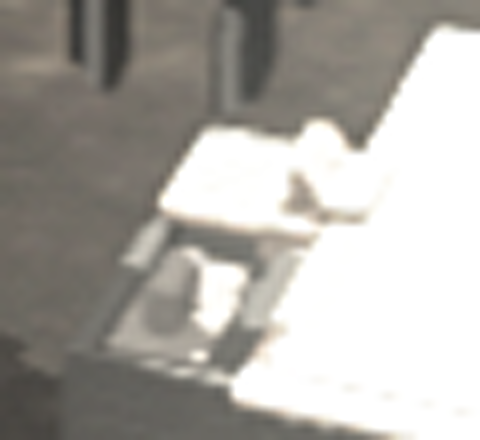

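```bash
python3 -m creep '[[-1,9,34,0,0,0,0],[-1,0,0,0,0,0,0],[-1,0,0,-50,0,0,0],[-1,0,0,-24,0,0,0],[-1,0,0,-7,0,0,0]]'
python3 -m creep '[[-1,0,0,0,0,0,0],[-1,-0.7,-3,0,0,0,0],[-1,-0.7,-3,0,0,0,0],[-1,-0.7,-3,0,0,0,0],[-1,0,0,0,0,0,0]]'
```

```text
t: 7.12
eef_pos: [0.4674, 0.1599, 0.0219]
tool_rot: [-0.0, 0.782, 0.623, -0.002]
contact_force: [0.5, -0.4, 0.9]
gripper_width: -0.001
grasp_force: 0.0
t: 7.75
eef_pos: [0.4675, 0.1536, 0.0241]
tool_rot: [-0.0, 0.782, 0.624, 0.002]
contact_force: [1.2, 3.7, 1.4]
gripper_width: -0.002
grasp_force: 2.1
```

```bash
python3 -m creep '[[-1,-0.7,-3,0,0,0,0],[-1,-0.5,-2,0,0,0,0],[-1,0,0,0,0,0,0]]'
python3 -m creep '[[-1,-0.5,-2,0,0,0,0],[-1,0,0,0,0,0,0]]'
```

```text
t: 8.12
eef_pos: [0.4676, 0.1537, 0.0244]
tool_rot: [-0.002, 0.781, 0.625, 0.005]
contact_force: [3.9, 15.4, -7.5]
gripper_width: -0.004
grasp_force: 8.0
t: 8.38
eef_pos: [0.4676, 0.1537, 0.0246]
tool_rot: [-0.003, 0.78, 0.625, 0.007]
contact_force: [5.0, 20.4, -11.7]
gripper_width: 0.002
grasp_force: 10.3
```

```bash
python3 -m creep '[[-1,0,4,0,0,0,0],[-1,0,0,40,0,0,0],[-1,1,30,0,0,0,0],[-1,1,31,0,0,0,0],[-1,0,0,0,0,0,0]]'
python3 -m creep '[[-1,0,0,-20,0,0,0],[-1,0,0,-10,0,0,0],[-1,0,0,-8,0,0,0],[-1,0,0,0,0,0,0]]'
```

```text
t: 9.0
eef_pos: [0.4666, 0.2124, 0.0637]
tool_rot: [-0.0, 0.781, 0.625, 0.0]
contact_force: [0.2, -1.1, 0.5]
gripper_width: -0.0
grasp_force: 0.0
t: 9.5
eef_pos: [0.4664, 0.2097, 0.0245]
tool_rot: [-0.0, 0.782, 0.623, -0.001]
contact_force: [0.0, -0.7, 0.5]
gripper_width: 0.0
grasp_force: 0.0
```

```bash
python3 -m creep '[[-1,0,0,-4,0,0,0],[-1,0,0,-3,0,0,0],[-1,0,0,-3,0,0,0],[-1,0,0,0,0,0,0]]'
python3 -m creep '[[-1,0,0,-3,0,0,0],[-1,0,0,-2,0,0,0],[-1,0,0,-1,0,0,0],[-1,0,0,0,0,0,0],[-1,0,0,0,0,0,0]]'
```

```text
t: 10.0
eef_pos: [0.4663, 0.2107, 0.0153]
tool_rot: [-0.0, 0.782, 0.624, -0.0]
contact_force: [-4.6, 0.8, 2.2]
gripper_width: 0.003
grasp_force: 2.0
t: 10.62
eef_pos: [0.4669, 0.2108, 0.0124]
tool_rot: [0.001, 0.782, 0.624, 0.0]
contact_force: [-15.5, -4.4, 39.8]
gripper_width: 0.001
grasp_force: 19.2
```

```bash
python3 -m creep '[[-1,0,0,4,0,0,0],[-1,0,0,0,0,0,0],[-1,0,0,30,0,0,0],[-1,-20,0,50,0,0,0],[-1,-20,0,50,0,0,0]]'
python3 - <<'E'
from h import *
im,d=shot("side","s3");cv2.imwrite("pics/s3c.png",cv2.resize(im[70:260,200:380,::-1],None,fx=3,fy=3))
E
```

```text
t: 11.25
eef_pos: [0.4274, 0.2099, 0.1445]
tool_rot: [0.0, 0.782, 0.623, 0.0]
contact_force: [0.6, -0.6, 0.9]
gripper_width: 0.001
grasp_force: 0.0
```

View pics/s3c.png

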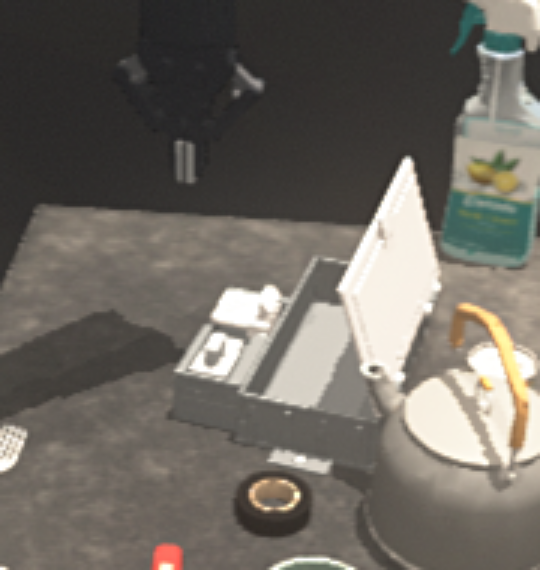

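The lid stands wide open (top edge at crop (408,160)) and the tab is aside. Next is the lighter.

```bash
python3 -m creep '[[0.2,5,-50,30,0,0,0.14],[0.2,4,-58,20,0,0,0.136],[0.2,4,-60,0,0,0,0],[0.2,4,-60,0,0,0,0],[0.2,4,-60,0,0,0,0]]'
python3 -m creep '[[0.2,4,-55,0,0,0,0],[0.2,0,0,0,0,0,0],[0.2,0,0,-60,0,0,0],[0.2,0,0,-60,0,0,0],[0.2,0,0,0,0,0,0]]'
python3 - <<'E'
from h import *
im,d=shot("side","s4")
hsv=cv2.cvtColor(im,cv2.COLOR_RGB2HSV);red=(hsv[...,1]>140)&((hsv[...,0]<8)|(hsv[...,0]>172))&(hsv[...,2]>80);red[:,:230]=0;red[:,270:]=0;red[:240]=0
P=cloud("side",d);q=P[red];q=q[q[:,2]>.014];print(len(q),np.percentile(q,[2,50,98],axis=0).round(3).tolist())
print(np.degrees(np.arctan(np.polyfit(q[:,1],q[:,0],1))[0]))
cv2.imwrite("pics/s4c.png",cv2.resize(im[190:340,180:330,::-1],None,fx=4,fy=4))
E
```

```text
t: 11.92
eef_pos: [0.4485, -0.0724, 0.1902]
tool_rot: [0.001, 0.697, 0.717, 0.0]
contact_force: [1.0, 0.0, -0.5]
gripper_width: 0.603
grasp_force: 0.0
t: 12.55
eef_pos: [0.4485, -0.1229, 0.0667]
tool_rot: [-0.004, 0.696, 0.718, -0.002]
contact_force: [-0.7, 0.3, 0.3]
gripper_width: 0.598
grasp_force: 0.0
319 [[0.442, -0.178, 0.015], [0.454, -0.138, 0.02], [0.464, -0.073, 0.023]]
-3.499964185144303
```

View pics/s4c.png

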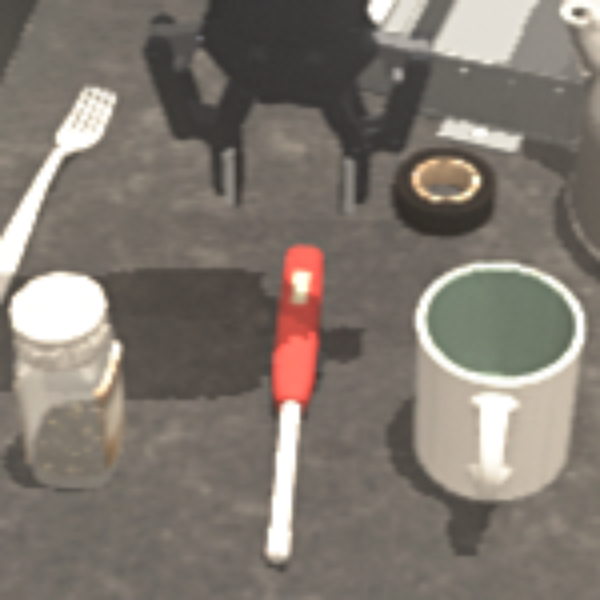

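```bash
python3 -m creep '[[0.2,4,-13,-30,0,0,0],[0.2,0,0,-35,0,0,0],[0.2,0,0,-20,0,0,0],[0.2,0,0,0,0,0,0]]'
```

```text
t: 13.1
eef_pos: [0.4575, -0.1374, -0.0137]
tool_rot: [0.001, 0.696, 0.718, 0.0]
contact_force: [-0.1, 0.5, 0.9]
gripper_width: 0.606
grasp_force: 0.0
```

```bash
python3 -m creep '[[0.2,-4,0,-10,0,0,0],[0.2,0,0,-5,0,0,0],[0.2,0,0,0,0,0,0]]'
python3 -m creep '[[0.2,0,0,-3,0,0,0],[0.2,0,0,0,0,0,0],[-1,0,0,0,0,0,0],[-1,0,0,0,0,0,0],[-1,0,0,0,0,0,0]]' 30
```

```text
t: 13.48
eef_pos: [0.452, -0.1373, -0.03]
tool_rot: [0.0, 0.696, 0.718, 0.0]
contact_force: [-0.5, -0.5, -0.6]
gripper_width: 0.602
grasp_force: 0.0
t: 14.1
eef_pos: [0.4521, -0.1373, -0.033]
tool_rot: [0.0, 0.696, 0.718, 0.0]
contact_force: [0.4, 0.0, 2.5]
gripper_width: 0.226
grasp_force: 29.1
```

```bash
python3 -m creep '[[-1,0,0,20,0,0,0],[-1,0,0,50,0,0,0],[-1,0,0,50,0,0,0],[-1,0,0,50,0,0,0],[-1,0,20,0,0,0,0]]' 40
python3 -m creep '[[-1,0,50,0,0,0,-0.087],[-1,0,50,0,0,0,-0.086],[-1,0,50,0,0,0,-0.086],[-1,0,50,0,0,0,0],[-1,0,50,0,0,0,0]]'
python3 -m creep '[[-1,0,50,0,0,0,0],[-1,0,40,0,0,0,0],[-1,0,0,0,0,0,0],[-1,0,0,0,0,0,0]]'
```

```text
t: 14.72
eef_pos: [0.4545, -0.1189, 0.1404]
tool_rot: [0.004, 0.697, 0.717, 0.001]
contact_force: [-0.2, -0.0, -0.9]
gripper_width: 0.221
grasp_force: 38.9
t: 15.35
eef_pos: [0.4516, 0.1341, 0.1368]
tool_rot: [0.0, 0.783, 0.622, -0.0]
contact_force: [1.0, 0.5, -0.8]
gripper_width: 0.229
grasp_force: 38.9
t: 15.85
eef_pos: [0.4516, 0.2218, 0.1364]
tool_rot: [0.0, 0.783, 0.622, -0.001]
contact_force: [1.0, -0.2, 0.1]
gripper_width: 0.225
grasp_force: 38.9
```

```bash
python3 -m creep '[[-1,35,1,0,0,0,0],[-1,40,1,0,0,0,0],[-1,27,1,0,0,0,0],[-1,0,0,0,0,0,0],[-1,0,0,0,0,0,0]]'
python3 - <<'E'
from h import *
a=read_camera("side")[0];b=read_camera("top")[0]
cv2.imwrite("pics/p5.png",np.hstack([cv2.resize(x[:,:,::-1],(400,450),interpolation=cv2.INTER_CUBIC) for x in(a[110:245,240:360],b[140:250,170:280])]))
E
```

```text
t: 16.48
eef_pos: [0.5531, 0.2244, 0.1364]
tool_rot: [0.0, 0.784, 0.621, -0.001]
contact_force: [-0.2, 0.2, -0.6]
gripper_width: 0.225
grasp_force: 38.9
```

View pics/p5.png

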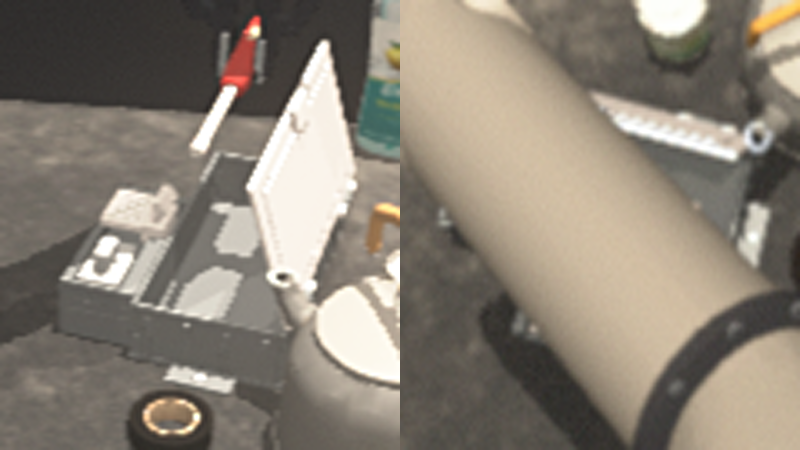

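The lighter is held level over the open caddy, with the handle toward +y and the rod toward the kettle end. I check its pose numerically before lowering.

```bash
cat > cad.py <<'E'
from h import *
c=np.array([.5675,.1851]);a=np.radians(-13.04);R=np.array([[np.cos(a),-np.sin(a)],[np.sin(a),np.cos(a)]])
def tocad(P):
    Q=P.copy();Q[...,:2]=(P[...,:2]-c)@R;return Q*1000
def redm(im):
    h=cv2.cvtColor(np.ascontiguousarray(im),cv2.COLOR_RGB2HSV);return (h[...,1]>140)&((h[...,0]<8)|(h[...,0]>172))&(h[...,2]>60)
pc=lambda q:np.percentile(q,[2,50,98],axis=0).round(0).tolist()
E
python3 - <<'E'
from cad import *
im,d=shot("side","s6");Q=tocad(cloud("side",d))
x,y,z=np.moveaxis(Q,-1,0);print("red",pc(Q[redm(im)&(x>-80)&(x<40)&(z>100)]))
m=(x>-50)&(x<20)&(y<25)&(y>-150)&(z>105)&(z<190);q=Q[m];print("rod",m.sum(),pc(q))
for lo in(-120,-100,-80,-60,-40):
    s=q[(q[:,1]>lo)&(q[:,1]<lo+20)];print(lo,len(s),np.median(s,0).round(1) if len(s) else "")
E
```

```text
red [[-31.0, -5.0, 179.0], [-20.0, 21.0, 190.0], [-11.0, 89.0, 193.0]]
rod 157 [[-35.0, -100.0, 177.0], [-18.0, -13.0, 185.0], [-7.0, 24.0, 189.0]]
-120 7 [ -18.9 -100.4  181.7]
-100 21 [-17.4 -92.7 185. ]
-80 18 [-18.3 -69.1 184.6]
-60 14 [-19.1 -49.  184. ]
-40 12 [-19.3 -30.8 184.5]
```

```bash
python3 -m creep '[[-1,0,0,-50,0,0,0],[-1,0,0,-50,0,0,0],[-1,0,0,-40,0,0,0],[-1,0,0,-16,0,0,0],[-1,0,0,0,0,0,0]]'
python3 -m creep '[[-1,0,0,-4,0,0,0],[-1,0,0,-2,0,0,0],[-1,0,0,0,0,0,0]]'
```

```text
t: 17.25
eef_pos: [0.5533, 0.2256, -0.0195]
tool_rot: [-0.0, 0.783, 0.622, -0.001]
contact_force: [-0.4, -0.3, 0.8]
gripper_width: 0.212
grasp_force: 79.9
t: 17.62
eef_pos: [0.5543, 0.2258, -0.0246]
tool_rot: [0.0, 0.783, 0.622, 0.0]
contact_force: [-0.2, 0.4, 0.2]
gripper_width: 0.212
grasp_force: 79.9
```

```bash
python3 -m creep '[[-1,0,0,-2,0,0,0],[-1,0,0,-2,0,0,0],[-1,0,0,0,0,0,0]]' 40
python3 -m creep '[[-1,0,0,-1.5,0,0,0],[-1,0,0,0,0,0,0]]'
python3 -m creep '[[-1,0,0,-1.5,0,0,0],[-1,0,0,0,0,0,0]]'
```

```text
t: 18.0
eef_pos: [0.5556, 0.2265, -0.0266]
tool_rot: [0.001, 0.783, 0.622, 0.002]
contact_force: [-2.6, -2.9, 18.5]
gripper_width: 0.213
grasp_force: 84.4
t: 18.25
eef_pos: [0.5563, 0.2268, -0.0269]
tool_rot: [0.001, 0.783, 0.622, 0.002]
contact_force: [-2.7, -4.6, 28.6]
gripper_width: 0.219
grasp_force: 83.7
t: 18.5
eef_pos: [0.5564, 0.2267, -0.027]
tool_rot: [0.002, 0.783, 0.622, 0.002]
contact_force: [-6.5, -8.2, 41.1]
gripper_width: 0.214
grasp_force: 84.5
```

```bash
python3 -m creep '[[-1,0,0,4,0,0,0],[-1,0,0,0,0,0,0],[-0.2,0,0,0,0,0,0],[-0.2,0,0,0,0,0,0],[-0.2,0,0,0,0,0,0]]' 30
python3 -m creep '[[-0.2,0,0,10,0,0,0],[-0.2,0,0,20,0,0,0],[-0.2,0,0,50,0,0,0],[-0.2,0,0,50,0,0,0],[-0.2,0,0,50,0,0,0]]'
python3 -m creep '[[-1,-40,0,40,0,0,0],[-1,-40,0,20,0,0,0],[-1,-20,0,0,0,0,0]]'
python3 - <<'E'
from cad import *
for cam in("side","top"):
    im,d=shot(cam,cam+"7");Q=tocad(cloud(cam,d));x,y,z=np.moveaxis(Q,-1,0)
    m=redm(im)&(abs(x)<60)&(abs(y)<130);print(cam,"red",m.sum(),pc(Q[m]) if m.any() else "")
    m=(x>-50)&(x<12)&(y<-8)&(y>-112)&(z>9)&(z<40);print("rodish",m.sum(),pc(Q[m]) if m.any() else "")
    m=(x>58)&(x<115)&(abs(y)<117)&(z>150)&(z<185);print("lid top",m.sum(),pc(Q[m]) if m.any() else "")
    m=(x>12)&(x<54)&(y>30)&(y<112)&(z>9)&(z<35);print("matchbox",m.sum(),pc(Q[m]) if m.any() else "")
E
```

```text
t: 19.12
eef_pos: [0.5612, 0.2254, -0.0257]
tool_rot: [0.003, 0.784, 0.621, 0.005]
contact_force: [13.3, -2.5, 6.4]
gripper_width: 0.399
grasp_force: 6.6
t: 19.75
eef_pos: [0.5527, 0.226, 0.154]
tool_rot: [-0.0, 0.783, 0.622, -0.0]
contact_force: [0.7, 0.8, 0.5]
gripper_width: 0.404
grasp_force: 0.0
t: 20.12
eef_pos: [0.4518, 0.2269, 0.2141]
tool_rot: [0.001, 0.782, 0.623, 0.001]
contact_force: [0.1, -0.2, -0.8]
gripper_width: -0.002
grasp_force: 0.0
side red 87 [[-24.0, -3.0, 14.0], [-11.0, 47.0, 23.0], [-7.0, 108.0, 27.0]]
rodish 47 [[-22.0, -72.0, 15.0], [-17.0, -42.0, 19.0], [-14.0, -12.0, 22.0]]
lid top 213 [[79.0, -116.0, 152.0], [83.0, -20.0, 174.0], [114.0, 102.0, 180.0]]
matchbox 177 [[14.0, 31.0, 10.0], [29.0, 58.0, 18.0], [44.0, 111.0, 26.0]]
top red 183 [[-28.0, -2.0, 18.0], [-17.0, 38.0, 24.0], [-8.0, 99.0, 29.0]]
rodish 110 [[-40.0, -98.0, 9.0], [-18.0, -58.0, 16.0], [7.0, -10.0, 23.0]]
lid top 491 [[75.0, -112.0, 151.0], [79.0, -1.0, 169.0], [92.0, 111.0, 180.0]]
matchbox 251 [[14.0, 34.0, 10.0], [32.0, 63.0, 17.0], [49.0, 94.0, 23.0]]
```

```bash
python3 - <<'E'
from cad import *
for cam in("top","side"):
    d=np.load(f"pics/{cam}7.npy");Q=tocad(cloud(cam,d)).reshape(-1,3);Q=Q[np.isfinite(Q[:,0])]
    print(cam,"cols x:",list(range(-54,60,9)))
    for y in range(112,-120,-14):
        r=[]
        for x in range(-54,60,9):
            m=(abs(Q[:,0]-x)<4.5)&(abs(Q[:,1]-y)<7)&(Q[:,2]<200);r.append("%4.0f"%np.median(Q[m,2]) if m.sum() else "   .")
        print("%5d"%y,*r)
E
```

```text
top cols x: [-54, -45, -36, -27, -18, -9, 0, 9, 18, 27, 36, 45, 54]
  112    .    .    .    .   20   34   12   19   20   11   19   22   28
   98    .    .    .    .   25   24    4    4    4    7    7    5   29
   84    .    .    .    .   23   23    5    3   17   17   18   17   29
   70    2    5    4   20   26   24    4    5   16   17   17   18   32
   56   49    5    3   20   26   22    3    4   16   18   18   17   32
   42   52    3    4   20   24   23    3    4   13   17   16   18   32
   28   52    5    4   20   23   21    4    5    5    5    5    4   18
   14   50    3    4   16   24   22    3    5    6    4    4    4   21
    0   50    4    3    8   20    5    3    4    4    4    5    4   19
  -14   49    4    5    4   17    4    2    6    5    4    4    3   20
  -28   51    5    3    5   16    3    5    3    5    6    5    3   22
  -42   51    3    3    2   16    6    4    5    5    4    4    5   17
  -56   52    2    4    5   17    4    5    4    4    5    5    5   26
  -70   50    6    4    4   18    5    4    4    4    4    4    6   17
  -84   51    5    1    4   16    5   
[... 750 characters left out ...]
0    5    5   24   25   16    5    6    5    5    .    .   14
    0   22    5    5   18   22   10    5    5    4    6    .    .   22
  -14   28    5    5    5   18    5    4    5    5    5    5    .   17
  -28   23    5    5    5   15    4    6    5    5    4    4    6    .
  -42   29    5    4    6   18    5    4    4    4    5    5    5    .
  -56   34    7    5   11   19    5    5    6    7    6    6    5    .
  -70   41    .    .    .   19    .    .    .    .    .    .    .   18
  -84   46    .    .    .    .    .    .    .    .    .    .    .   20
  -98   52    .    .    .    .    .    .    .    .    .    .    .   52
 -112   29   31   26   30   30   30   29   27   31   30   28   28   30
```

Grid map confirms it: the lighter lies flat at x −18 and the matchbox is at x 18–50, y 40–100. Now close the lid from behind.

```bash
python3 -m creep '[[-1,40,-5,0,0,0,0],[-1,50,-6,0,0,0,0],[-1,50,-6,0,0,0,0],[-1,50,-6,0,0,0,0],[-1,47,-6,0,0,0,0]]'
python3 -m creep '[[-1,0,0,0,0,0,0],[-1,0,0,0,0,0,0]]'
```

```text
t: 20.85
eef_pos: [0.6928, 0.1959, 0.211]
tool_rot: [-0.0, 0.783, 0.622, -0.001]
contact_force: [0.7, 0.4, 1.4]
gripper_width: 0.0
grasp_force: 0.0
t: 21.1
eef_pos: [0.6903, 0.1971, 0.211]
tool_rot: [-0.001, 0.783, 0.622, -0.001]
contact_force: [-0.4, 1.6, -0.7]
gripper_width: 0.005
grasp_force: 0.0
```

```bash
python3 -m creep '[[-1,0,0,-40,0,0,0],[-1,0,0,-40,0,0,0],[-1,0,0,-19,0,0,0],[-1,0,0,0,0,0,0]]'
python3 -m creep '[[-1,-20,4.6,0,0,0,0],[-1,-20,4.6,0,0,0,0],[-1,-18,4.1,0,0,0,0],[-1,-18,4.1,0,0,0,0],[-1,-18,4.1,0,0,0,0]]'
python3 -m creep '[[-1,-15.6,3.6,-11,0,0,0],[-1,-12.7,2.9,-13,0,0,0],[-1,-10.7,2.5,-16,0,0,0],[-1,0,0,0,0,0,0]]'
```

```text
t: 21.6
eef_pos: [0.6897, 0.1968, 0.112]
tool_rot: [-0.0, 0.783, 0.622, -0.001]
contact_force: [0.4, -0.1, -0.5]
gripper_width: 0.0
grasp_force: 0.0
t: 22.22
eef_pos: [0.5979, 0.2191, 0.1155]
tool_rot: [0.001, 0.783, 0.622, 0.002]
contact_force: [0.9, -0.2, -0.6]
gripper_width: 0.001
grasp_force: 0.5
t: 22.72
eef_pos: [0.5563, 0.2271, 0.0715]
tool_rot: [-0.0, 0.783, 0.622, -0.001]
contact_force: [-0.6, 0.1, 0.4]
gripper_width: 0.001
grasp_force: 0.2
```

```bash
python3 -m creep '[[-1,-7.8,1.8,-17,0,0,0],[-1,-4.9,1.1,-19,0,0,0],[-1,-2,0.5,-10,0,0,0],[-1,0,0,-4,0,0,0],[-1,0,0,0,0,0,0]]'
python3 -m creep '[[-1,0,0,-3,0,0,0],[-1,0,0,0,0,0,0]]'
```

```text
t: 23.35
eef_pos: [0.5431, 0.2308, 0.023]
tool_rot: [0.0, 0.783, 0.622, -0.0]
contact_force: [-2.0, -2.1, 12.1]
gripper_width: -0.003
grasp_force: 6.3
t: 23.6
eef_pos: [0.5432, 0.2309, 0.0211]
tool_rot: [0.0, 0.783, 0.622, -0.0]
contact_force: [-5.0, -3.3, 21.8]
gripper_width: 0.002
grasp_force: 10.9
```

```bash
python3 -m creep '[[-1,0,0,-2,0,0,0],[-1,0,0,0,0,0,0]]'
python3 -m creep '[[-1,0,0,6,0,0,0],[-1,0,0,10,0,0,0],[-1,0,0,40,0,0,0],[-1,0,0,20,0,0,0],[-1,0,0,0,0,0,0]]'
python3 - <<'E'
from cad import *
im,d=shot("side","s8");Q=tocad(cloud("side",d)).reshape(-1,3);Q=Q[np.isfinite(Q[:,0])]
for n,x0,x1,y0,y1 in(("lid front",-57,-45,-110,-40),("lid mid",-20,20,-110,-50),("lid back",40,56,-100,-40),("lid front +y",-57,-45,60,110),("key",-115,-90,-20,20),("hook",-82,-62,-14,14)):
    m=(Q[:,0]>x0)&(Q[:,0]<x1)&(Q[:,1]>y0)&(Q[:,1]<y1)&(Q[:,2]<190);print(n,m.sum(),np.percentile(Q[m,2],[10,50,90]).round(1) if m.any() else "")
m=(Q[:,0]>-105)&(Q[:,0]<-78)&(Q[:,1]<-28)&(Q[:,2]>66.5)&(Q[:,2]<80);print("fin",m.sum(),Q[m].mean(0).round(1))
E
```

```text
t: 23.85
eef_pos: [0.5433, 0.2309, 0.0199]
tool_rot: [0.001, 0.783, 0.622, -0.0]
contact_force: [-7.1, -5.1, 27.7]
gripper_width: 0.002
grasp_force: 13.9
t: 24.48
eef_pos: [0.544, 0.231, 0.0948]
tool_rot: [0.0, 0.783, 0.622, 0.001]
contact_force: [-0.1, 0.8, 0.4]
gripper_width: 0.003
grasp_force: 0.0
lid front 75 [56.7 58.5 60.7]
lid mid 236 [57.8 60.2 61.8]
lid back 41 [57.  59.  61.4]
lid front +y 38 [56.7 58.8 59.9]
key 103 [27.8 57.2 59.2]
hook 61 [55.8 69.5 75.9]
fin 123 [ -95.1 -361.6   72.5]
```

```bash
python3 -m creep '[[-0.2,-28,-33,0,0,0,0],[-0.2,-28,-34,0,0,0,0],[-0.2,-28,-34,0,0,0,0],[-0.2,0,0,0,0,0,0]]' 30
python3 -m creep '[[-0.2,0,0,0,0,0,0]]'
```

```text
t: 25.02
eef_pos: [0.456, 0.1257, 0.0919]
tool_rot: [0.0, 0.784, 0.621, -0.003]
contact_force: [0.6, 0.4, -0.0]
gripper_width: 0.401
grasp_force: 0.0
t: 25.15
eef_pos: [0.4593, 0.1298, 0.0933]
tool_rot: [-0.0, 0.783, 0.622, -0.0]
contact_force: [0.2, 0.2, 0.4]
gripper_width: 0.398
grasp_force: 0.0
```

```bash
python3 -m creep '[[-0.2,1,1,-35,0,0,0],[-0.2,0,0,-20,0,0,0],[-0.2,0,0,-10,0,0,0],[-0.2,0,0,-4,0,0,0],[-0.2,0,0,0,0,0,0]]'
python3 -m creep '[[-1,0,0,0,0,0,0],[-1,0,0,0,0,0,0],[-1,0,0,0,0,0,0]]' 30
python3 -m creep '[[-1,1.8,8,0,0,0,0],[-1,1.8,8,0,0,0,0],[-1,1.8,8,0,0,0,0],[-1,1.3,6,0,0,0,0],[-1,0.4,2,0,0,0,0]]'
python3 -m creep '[[-1,0.4,2,0,0,0,0],[-1,0,0,0,0,0,0]]'
```

```text
t: 25.78
eef_pos: [0.4605, 0.1311, 0.025]
tool_rot: [-0.0, 0.783, 0.622, 0.0]
contact_force: [0.8, -0.2, -0.1]
gripper_width: 0.397
grasp_force: 0.0
t: 26.15
eef_pos: [0.4597, 0.1312, 0.0255]
tool_rot: [-0.0, 0.783, 0.622, 0.0]
contact_force: [-2.8, 2.1, 4.5]
gripper_width: 0.13
grasp_force: 30.5
t: 26.78
eef_pos: [0.4663, 0.1603, 0.0255]
tool_rot: [0.001, 0.783, 0.622, -0.002]
contact_force: [-6.0, -9.9, 15.0]
gripper_width: 0.131
grasp_force: 31.9
t: 27.02
eef_pos: [0.4662, 0.1602, 0.0254]
tool_rot: [0.002, 0.784, 0.621, -0.004]
contact_force: [-7.5, -11.0, 17.3]
gripper_width: 0.131
grasp_force: 32.1
```

```bash
python3 -m creep '[[-1,0.5,2,0,0,0,0],[-1,0.5,2,0,0,0,0],[-1,0,0,0,0,0,0]]'
python3 -m creep '[[-1,-1,-4,0,0,0,0],[-0.2,0,0,0,0,0,0],[-0.2,0,0,0,0,0,0],[-0.2,0,0,20,0,0,0],[-0.2,0,0,40,0,0,0]]'
python3 -m creep '[[-0.2,-10,-30,40,0,0,0],[-0.2,-10,-50,40,0,0,0],[-0.2,0,-50,0,0,0,0],[-0.2,0,-50,0,0,0,0],[-0.2,0,0,0,0,0,0]]'
python3 - <<'E'
from cad import *
for n in("side0","s9"):
    if n=="s9":shot("side",n)
    Q=tocad(cloud("side",np.load(f"pics/{n}.npy"))).reshape(-1,3);Q=Q[np.isfinite(Q[:,0])]
    def box(x0,x1,y0,y1,z0,z1):
        m=(Q[:,0]>x0)&(Q[:,0]<x1)&(Q[:,1]>y0)&(Q[:,1]<y1)&(Q[:,2]>z0)&(Q[:,2]<z1);return m.sum(),Q[m].mean(0).round(1),Q[m].min(0).round(0)[1],Q[m].max(0).round(0)[1]
    print(n,"fin",box(-105,-78,-110,-28,66.5,80));print("lid front",box(-57,-45,-110,110,30,200));print("lid mid",box(-20,20,-110,110,30,200));print("hook",box(-82,-62,-14,14,62,90),"pad",box(-115,-88,-20,20,45,65))
a,b=cv2.imread("pics/side0.png"),cv2.imread("pics/s9.png")
D=(np.abs(a.astype(int)-b).max(2)>60)
for n,(r0,r1,c0,c1) in dict(mug=(260,315,284,328),jar=(260,312,182,212),screw=(285,345,332,358),kettle=(172,260,322,390),tape=(225,250,276,306)).items():print(n,D[r0:r1,c0:c1].mean().round(3))
E
```

```text
t: 27.4
eef_pos: [0.4661, 0.1602, 0.0253]
tool_rot: [0.004, 0.784, 0.62, -0.007]
contact_force: [-10.4, -20.6, 27.6]
gripper_width: 0.131
grasp_force: 33.4
t: 28.02
eef_pos: [0.4667, 0.1648, 0.0844]
tool_rot: [-0.001, 0.783, 0.622, -0.001]
contact_force: [-0.3, -0.5, 1.5]
gripper_width: 0.397
grasp_force: 0.0
t: 28.65
eef_pos: [0.4481, -0.0174, 0.1633]
tool_rot: [0.001, 0.785, 0.619, -0.0]
contact_force: [-1.0, 1.1, -0.6]
gripper_width: 0.398
grasp_force: 0.0
side0 fin (np.int64(37), array([-91.2, -52.8,  71.2]), np.float64(-64.0), np.float64(-38.0))
lid front (np.int64(198), array([-51.1,  -9.5,  59.7]), np.float64(-109.0), np.float64(105.0))
lid mid (np.int64(720), array([  0.3, -11.1,  60.2]), np.float64(-110.0), np.float64(110.0))
hook (np.int64(46), array([-68.4,  -1.2,  71.8]), np.float64(-14.0), np.float64(14.0)) pad (np.int64(79), array([-101.7,   -0.2,   57.9]), np.float64(-19.0), np.float64(19.0))
s9 fin (np.int64(38), array([-90.8, -50.7,  71. ]), np.float64(-61.0), np.float64(-38.0))
lid front (np.int64(201), array([-51.1,  -9.2,  59.7]), np.float64(-109.0), np.float64(108.0))
lid mid (np.int64(720), array([ -0.1, -10.9,  60.2]), np.float64(-110.0), np.float64(110.0))
hook (np.int64(47), array([-68.1,  -2.2,  71.4]), np.float64(-14.0), np.float64(14.0)) pad (np.int64(77), array([-101.6,   -0.7,   57.9]), np.float64(-20.0), np.float64(20.0))
mug 0.0
jar 0.0
screw 0.0
kettle 0.09
tape 0.0
```

```bash
python3 - <<'E'
from h import *
for n in("side0","s9"):
    P=cloud("side",np.load(f"pics/{n}.npy"))[172:260,322:390].reshape(-1,3);m=(P[:,0]>.58)&(P[:,1]<.08)&(P[:,2]>.02);print(n,m.sum(),P[m].mean(0).round(4))
print(hand_in())
E
```

```text
side0 4075 [ 0.6621 -0.0322  0.0921]
s9 4041 [ 0.6657 -0.0357  0.0932]
the job is handed in; nothing more can be done
None
```

The lighter lies flat in the caddy beside the matchbox, the lid is shut and stays down, the lock tab is fully back, and the job is handed in at about 29 s; however, the before/after depth data put the kettle about 5 mm from where it stood, and I did not find out why, while the mug, spice jar and screwdriver did not move.

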